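Set the turned bamboo tubes on their drying stands

ROBOT

A 7-joint arm with a two-finger parallel gripper is mounted at the origin on the work surface. World frame = base frame: x ahead of the robot, y to its left, z up, the work surface at z = 0. Lengths are in m, angles in rad, forces in N, time in s.
With the tool pointing down it reaches from about 0.425 to 0.875 m from the base axis. Payload 4.7 kg.
Tool frame: the origin (TCP) lies midway between the tips of the shut fingers; the grasp point (between the pads) lies 19 mm behind it; z points along the fingers, y is the line along which they close (so a half turn about z gives the same grasp; the last joint's range is limited). The gripper opens to 87 mm and grips with 3 to 60 N. Pads are 19 mm wide; open, the fingers measure 117 mm over their backs; the gripper's body (75 mm by 190 mm) begins 51 mm behind the grasp point.
Start: joints at [-1.169, 0.321, -0.07, 1.45, 0.023, 1.371, -0.057], TCP at [0.246, 0.602, 0.223] pointing down, gripper open.
Joint ranges: [-2.86, 2.86], [-0.3, 2.09], [-1.38, 1.24], [0.06, 2.45], [-1.56, 4.7], [0.09, 2.05], [-2.69, 2.69]. Speed limits (rad/s): [2.57, 2.57, 3.14, 3.14, 3.14, 3.14, 3.14].

INTERFACE

Orientations are given as a rotation vector (axis times angle).
In Python, from bench import ctrl gives the robot as it stands. The module is installed in compiled form; this text tells all that it offers.
- The arm moves only by the shell command python3 -m handwheel 'ROWS' [FORCE]. ROWS is JSON, a list of rows, each a list of 7 numbers: the finger opening in m, from 0 to 0.087, then the shift along the tool's x, y, z in m, then the turn, a rotation vector about the tool's x, y, z in degrees. A call has 1 to 12 rows; each row shifts and turns the commanded pose from where the row before left it, along the tool's axes as they then stand; what a row does not reach is not made up. A row lasts 1/8 s, in which the tool goes at most 62.5 mm and 10.7 degrees, less where a joint would pass 70% of its speed; a pose out of reach is approached as far as the arm can. A call is refused whole if a number of a shift passes 0.0625 or a number of a turn 10.7, either way. A call with a gripper value outside its range is refused whole. The fingers move at their own pace and stop on an object; FORCE is the grip in N (left out, the last holds). Time passes only in rows, so rows that do not move let the fingers close. It gives the time, the measured TCP pose, the force, the opening and the grip force at its end, in the units of the state.
- ctrl.get_state(): the state, without advancing time (a new reading comes with each control period).
- ctrl.get_image(name): name is "scene" or "side" or "wrist"; returns (picture, depth): 400x640x3 uint8, blue, green, red; 400x640 float32, m along the optical axis (not along the pixel's ray), 0 where there is no reading.
- ctrl.camera_info(name): a dict with "intrinsics" (3x3 intrinsics, pixels), "R" (3x3) and "t" (3): a world point X has camera coordinates R X + t. Camera axes: x right, y down, z forward; pixel columns grow to the right and rows downward; lengths in m; the calibration is good to about 2 mm. A picture is of the moment at which its call begins: read the wrist's pose just before it. camera_info takes no time and is no camera call; for the wrist camera it gives the pose at the moment of the call.
- ctrl.close_job(): hands the job in; it is judged then, once.
The state is a dict: "time": time; "joint_positions": joint angles; "qd": joint speeds; "joint_torque": joint torques, N m; "position": TCP position; "tool_rot": TCP orientation; "ft_force": force on the tool from outside, world axes, zero at the start; "torque": the same for the moment, N m; "grip_width": opening from 0.0 (shut) to 1.0 (fully open); "grip_force": force on a finger pad.
Only numpy, scipy, OpenCV 4.12 (cv2) and the standard library are available. Lean on these libraries where they do the work, as an engineer would, in place of code of your own. Each camera call takes 0.05 s, during which the arm holds its last target. There are 200 camera calls.

TASK

Among the pieces on the bench are four bamboo tubes, open right through, which are to dry after turning. Put each upright over the spigot of its own size (the narrowest tube on the thinnest spigot, the next on the next, up to the widest tube on the thickest spigot), lowering it gently without dropping it until it stands flat on the wooden base of the stand. Leave the two solid wood blanks standing where they are.

Things in the scene. Friction and masses are not known exactly. Their poses are not given: they have to be found in the camera images.
- tube36: the narrowest of four plain pale bamboo tubes, open right through: outer diameter 36 mm, bore 24 mm (wall 6 mm), 60 mm tall, 20 to 90 g, loose, standing upright on the bench at the start. Origin: centre of its lower end; z runs up along its axis.
- tube46: the second narrowest of four plain pale bamboo tubes, open right through: outer diameter 46 mm, bore 34 mm (wall 6 mm), 60 mm tall, 20 to 90 g, loose, standing upright on the bench at the start. Origin: centre of its lower end; z runs up along its axis.
- tube56: the second widest of four plain pale bamboo tubes, open right through: outer diameter 56 mm, bore 44 mm (wall 6 mm), 60 mm tall, 20 to 90 g, loose, standing upright on the bench at the start. Origin: centre of its lower end; z runs up along its axis.
- tube66: the widest of four plain pale bamboo tubes, open right through: outer diameter 66 mm, bore 54 mm (wall 6 mm), 60 mm tall, 20 to 90 g, loose, standing upright on the bench at the start. Origin: centre of its lower end; z runs up along its axis.
- stand8: drying stand, fixed to the bench: a round dark wooden base of diameter 50 mm, 10 mm thick, with an upright steel spigot of diameter 8 mm in its middle that rises 30 mm above the base (top 40 mm above the bench). Origin: on the bench under the spigot's axis; z up. A tube of bore 24 mm belongs here (8 mm play all round).
- stand18: drying stand, fixed to the bench: a round dark wooden base of diameter 60 mm, 10 mm thick, with an upright steel spigot of diameter 18 mm in its middle that rises 30 mm above the base (top 40 mm above the bench). Origin: on the bench under the spigot's axis; z up. A tube of bore 34 mm belongs here (8 mm play all round).
- stand28: drying stand, fixed to the bench: a round dark wooden base of diameter 70 mm, 10 mm thick, with an upright steel spigot of diameter 28 mm in its middle that rises 30 mm above the base (top 40 mm above the bench). Origin: on the bench under the spigot's axis; z up. A tube of bore 44 mm belongs here (8 mm play all round).
- stand38: drying stand, fixed to the bench: a round dark wooden base of diameter 80 mm, 10 mm thick, with an upright steel spigot of diameter 38 mm in its middle that rises 30 mm above the base (top 40 mm above the bench). Origin: on the bench under the spigot's axis; z up. A tube of bore 54 mm belongs here (8 mm play all round).
- blank46: solid pale wood blank (no hole), diameter 46 mm, 60 mm tall, loose, standing upright; not part of the job. Origin: centre of its underside; z up.
- blank56: solid pale wood blank (no hole), diameter 56 mm, 60 mm tall, loose, standing upright; not part of the job. Origin: centre of its underside; z up.
Not all that is in view belongs to the job. Leave any turquoise look-alike of the tube66 alone. What is shaped like the blank56 but yellow is not meant.

How it is judged:
By the outcome, as a careful person would: the job done as asked, in the order asked, and still so for the second after the job is handed in, with the robot touching nothing.
It also fails if it takes over 104 s, if anything falls off the work surface, if the arm or the gripper's body presses on something with over 40 N, if the wrist force passes 120 N, or if a joint passes its speed limit or range.

## Working session

There is one attempt and no reset: what is moved stays moved. The work goes in short steps, Python scripts to look and compute and a shell command to move; the robot and the scene stay as the last step left them, time stands still between calls to the robot, and variables do not carry over. Pictures are saved under pics/ and viewed, at most 14 in all, crops included, and the job is handed in when it is done.

```bash
mkdir -p pics; python3 - <<'E'
from bench import ctrl
import cv2,numpy as np
s=ctrl.get_state();print(s['time'],s['position'],s['tool_rot'],s['grip_width'])
for n in('scene','side'):
    im,d=ctrl.get_image(n);cv2.imwrite(f'pics/{n}0.png',im);np.savez(f'{n}0.npz',im=im,d=d)
    c=ctrl.camera_info(n);print(n,c)
E
```

```text
0.0 [0.24564188 0.60119465 0.22144387] [-6.05221598e-01 -3.08248469e+00  3.01539785e-03] 1.002159537832155
scene {'intrinsics': array([[373.19014415,   0.        , 321.79145778],
       [  0.        , 373.19014415, 198.77479596],
       [  0.        ,   0.        ,   1.        ]]), 'R': array([[ 0.09152518,  0.99546901,  0.02577972],
       [ 0.55781813, -0.02980704, -0.8294278 ],
       [-0.82490125,  0.09029393, -0.55801876]]), 't': array([-0.00152946, -0.27269758,  1.25744491])}
side {'intrinsics': array([[438.51365015,   0.        , 319.81737741],
       [  0.        , 438.51365015, 198.15617178],
       [  0.        ,   0.        ,   1.        ]]), 'R': array([[-0.98231573, -0.18670354, -0.01405699],
       [-0.096125  ,  0.56732616, -0.81786369],
       [ 0.16067294, -0.80204913, -0.57524029]]), 't': array([0.48091594, 0.14012755, 0.87901833])}
```

View pics/scene0.png

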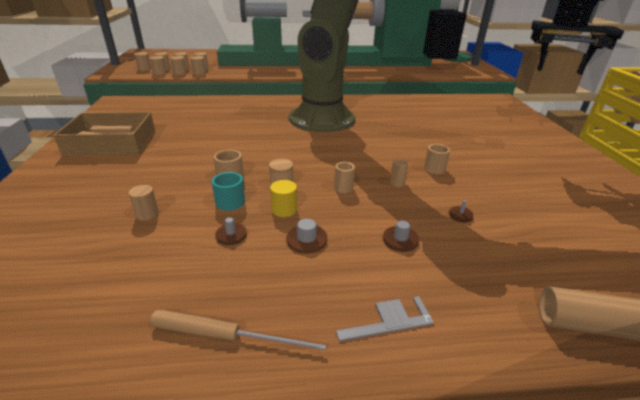

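View pics/side0.png

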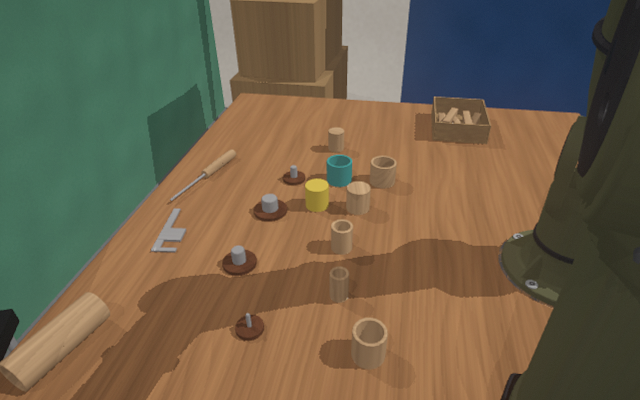

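The pale candidates in the scene view are at (144,202), (229,163), (281,175), (345,178), (399,172) and (437,159). The turquoise (229,190) and yellow (284,198) pieces are decoys. The stands are at (231,233), (307,238), (401,237) and (461,212). In the side view the pale pieces are at (336,140), (383,172), (358,198), (341,236), (340,284) and (369,343). I'll measure the rims with rays onto z=60 mm and check them in a crop.

```bash
cat > h.py <<'E'
import numpy as np,cv2
from bench import ctrl
def world(n,d,c=None):
    "world points from depth, and rays cast"
    c=c or ctrl.camera_info(n);K,R,t=c['intrinsics'],c['R'],c['t']
    v,u=np.mgrid[:400,:640];r=np.stack([u,v,np.ones_like(u)],-1)@np.linalg.inv(K).T
    return (r*d[...,None]-t)@R, r@R, -R.T@t
def onplane(ray,o,z): return o+ray*((z-o[2])/ray[...,2])[...,None]
def tops(n,d,z,tol=.006,c=None,amin=8):
    P,ray,o=world(n,d,c);Q=onplane(ray,o,z)
    m=((abs(P[...,2]-z)<tol)&(d>0)&(P[...,0]>.3)&(P[...,0]<.95)&(abs(P[...,1])<.6)).astype(np.uint8)
    k,l,st,ce=cv2.connectedComponentsWithStats(m,connectivity=8);out=[]
    for i in range(1,k):
        if st[i,4]<amin: continue
        q=Q[l==i][:,:2].astype(np.float32)
        (x,y),rr=cv2.minEnclosingCircle(q);out.append((ce[i].round(),st[i,4],x,y,2*rr))
    return out
E
python3 - <<'E'
from h import *
ims=[]
for n in('scene','side'):
    f=np.load(n+'0.npz')
    for z,tol in((.06,.006),(.04,.005),(.01,.004)):
        print(n,z)
        for p,a,x,y,dd in tops(n,f['d'],z,tol,amin=6): print(p,a,'%.3f %.3f dia %.3f reach %.3f'%(x,y,dd,np.hypot(x,y)))
a=np.load('scene0.npz')['im'][130:260,110:490];b=np.load('side0.npz')['im'][110:375,210:420]
A=cv2.resize(a,None,fx=1.5,fy=2);A=cv2.resize(a,(480,164));B=cv2.resize(b,(315,398))
o=np.zeros((400,800,3),np.uint8);o[:164,:480]=A;o[:398,482:797]=B;cv2.imwrite('pics/crop1.png',o)
E
```

```text
scene 0.06
[438. 149.] 129 0.365 0.264 dia 0.065 reach 0.451
[227. 156.] 173 0.381 -0.260 dia 0.074 reach 0.462
[280. 165.] 255 0.429 -0.135 dia 0.063 reach 0.450
[400. 162.] 86 0.432 0.147 dia 0.045 reach 0.456
[344. 167.] 122 0.446 0.011 dia 0.052 reach 0.447
[226. 180.] 222 0.493 -0.249 dia 0.073 reach 0.552
[283. 187.] 336 0.528 -0.130 dia 0.063 reach 0.544
[140. 191.] 254 0.528 -0.418 dia 0.051 reach 0.673
[596. 301.] 1427 0.859 0.325 dia 0.127 reach 0.918
scene 0.04
[437. 150.] 19 0.332 0.277 dia 0.029 reach 0.432
[436. 158.] 84 0.368 0.263 dia 0.060 reach 0.452
[227. 157.] 64 0.351 -0.267 dia 0.044 reach 0.441
[228. 167.] 103 0.387 -0.262 dia 0.067 reach 0.467
[344. 168.] 15 0.420 0.015 dia 0.020 reach 0.420
[399. 171.] 52 0.434 0.146 dia 0.037 reach 0.458
[281. 175.] 89 0.432 -0.135 dia 0.054 reach 0.453
[344. 177.] 69 0.451 0.011 dia 0.045 reach 0.451
[227. 181.] 82 0.466 -0.253 dia 0.048 reach 0.530
[229. 193.] 121 0.496 -0.247 dia 0.064 reach 0.554
[283. 199.] 109 0.527 -0.129 dia 0.058 reach 0.543
[143. 202.] 100 0.528 -0.417 dia 0.047 reach 0.673
[464. 201.] 10 0.572 0.2
[... 2853 characters left out ...]
ach 0.875
[270. 211.] 368 0.626 -0.081 dia 0.083 reach 0.631
[316. 207.] 66 0.522 -0.120 dia 0.056 reach 0.535
[357. 210.] 62 0.424 -0.126 dia 0.053 reach 0.442
[170. 230.] 10 0.822 0.034 dia 0.018 reach 0.823
[178. 232.] 16 0.802 0.038 dia 0.020 reach 0.803
[341. 250.] 61 0.440 0.022 dia 0.043 reach 0.440
[239. 263.] 472 0.638 0.102 dia 0.072 reach 0.646
[338. 298.] 58 0.425 0.156 dia 0.036 reach 0.453
[249. 327.] 492 0.566 0.255 dia 0.052 reach 0.621
[368. 340.] 44 0.360 0.248 dia 0.025 reach 0.437
[ 68. 354.] 6 0.843 0.360 dia 0.010 reach 0.916
[367. 362.] 95 0.359 0.274 dia 0.054 reach 0.451
[ 13. 380.] 64 0.894 0.419 dia 0.026 reach 0.987
[ 23. 389.] 15 0.869 0.428 dia 0.013 reach 0.968
```

View pics/crop1.png

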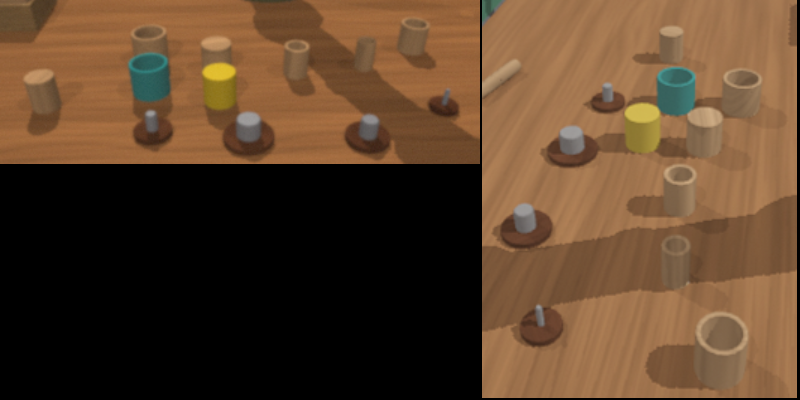

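The crop settles the choice. The open tubes are tube66 (229,156), tube46 (344,167), tube36 (400,162) and tube56 (438,149). The solid tops at (281,165) and (140,191) are the blanks. Rim diameters confirm this. The two cameras disagree by about 7 mm, so I'll refine with the wrist camera while keeping the tool yaw constant. First I move to a hover near tube36.

```bash
python3 -m handwheel '[[0.087,-0.038,-0.039,0.002,0,0,0],[0.087,-0.038,-0.039,0.002,0,0,0],[0.087,-0.038,-0.039,0.002,0,0,0],[0.087,-0.038,-0.039,0.002,0,0,0],[0.087,-0.038,-0.039,0.002,0,0,0],[0.087,-0.038,-0.039,0.002,0,0,0],[0.087,-0.038,-0.039,0.002,0,0,0],[0.087,-0.038,-0.039,0.002,0,0,0],[0.087,-0.038,-0.039,0.002,0,0,0],[0.087,0,0,0,0,0,0],[0.087,0,0,0,0,0,0]]' 20
cat >> h.py <<'E'
from scipy.spatial.transform import Rotation as Ro
def togo(goal):
    "shift in tool axes from measured pose to goal TCP, and tilt/yaw state"
    s=ctrl.get_state();R=Ro.from_rotvec(s['tool_rot']).as_matrix()
    print('t %.2f'%s['time'],'pos',s['position'].round(4),'toolx',R[:,0].round(3),'toolz',R[:,2].round(3),'F',np.round(s['ft_force'],1),'w',round(s['grip_width']*87,1))
    print('goal',goal,'-> tool shift mm',(R.T@(np.array(goal)-s['position'])*1000).round(1))
def wrist(name,zs=((.06,.006),(.04,.005),(.01,.004))):
    c=ctrl.camera_info('wrist');im,d=ctrl.get_image('wrist');cv2.imwrite(f'pics/{name}.png',im);np.savez(name+'.npz',im=im,d=d,**c)
    for z,tol in zs:
        for p,a,x,y,dd in tops('wrist',d,z,tol,c,amin=60): print(z,p,a,'%.4f %.4f dia %.3f'%(x,y,dd))
E
python3 - <<'E'
from h import *
togo([.428,.150,.16]);wrist('w1')
E
```

```text
time: 1.48
position: [0.4293, 0.1481, 0.2044]
tool_rot: [-0.605, -3.082, -0.001]
ft_force: [0.5, 0.5, -0.3]
grip_width: 1.0
grip_force: 0.0
t 1.48 pos [0.4293 0.1481 0.2044] toolx [-0.926  0.378  0.001] toolz [-0.001  0.001 -1.   ] F [ 0.5  0.5 -0.3] w 87.0
goal [0.428, 0.15, 0.16] -> tool shift mm [ 1.9  1.3 44.4]
0.06 [419.  42.] 1708 0.3589 0.2660 dia 0.056
0.06 [314. 170.] 727 0.4245 0.1484 dia 0.036
0.06 [186. 233.] 753 0.4401 0.0146 dia 0.048
0.06 [ 51. 251.] 243 0.4046 -0.1195 dia 0.037
0.04 [430.  38.] 233 0.3589 0.2688 dia 0.045
0.04 [385.  52.] 108 0.3550 0.2526 dia 0.047
0.04 [314. 175.] 73 0.4279 0.1470 dia 0.024
0.04 [205. 214.] 188 0.4355 0.0193 dia 0.043
0.04 [188. 238.] 180 0.4433 0.0065 dia 0.032
0.04 [ 72. 245.] 261 0.4106 -0.1193 dia 0.045
0.04 [345. 346.] 298 0.6354 0.1001 dia 0.028
0.01 [421.  42.] 148 0.3593 0.2718 dia 0.044
0.01 [378.  56.] 61 0.3568 0.2484 dia 0.041
0.01 [215. 205.] 126 0.4369 0.0202 dia 0.043
0.01 [449. 237.] 1257 0.5660 0.2521 dia 0.052
0.01 [196. 228.] 66 0.4477 0.0002 dia 0.023
0.01 [ 94. 237.] 229 0.4178 -0.1214 dia 0.050
0.01 [342. 331.] 1186 0.6388 0.0984 dia 0.071
0.01 [207. 357.] 1015 0.6214 -0.0801 dia 0.073
```

View pics/w1.png

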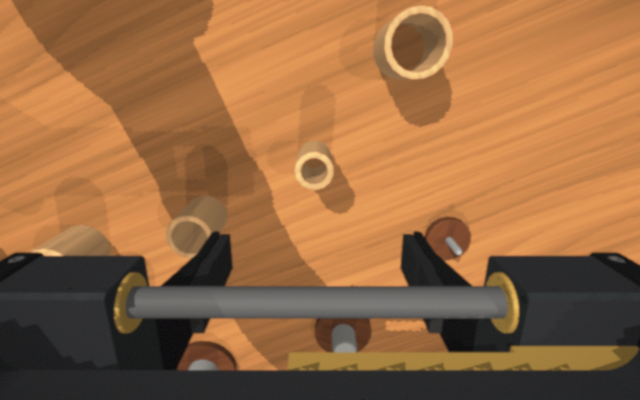

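The wrist view shows tube36 at (314,170), tube46 at (187,234), tube56 at (419,42), stand8 at (449,237), stand28 at (342,331). The rim diameters match. I'll grasp tube36.

```bash
python3 -m handwheel '[[0.087,0.004,-0.001,0.044,0,0,0],[0.087,0,0,0.044,0,0,0],[0.087,0,0,0.044,0,0,0],[0.087,0,0,0.042,0,0,0],[0.087,0,0,0,0,0,0],[0.02,0,0,0,0,0,0],[0.02,0,0,0,0,0,0],[0.02,0,0,0,0,0,0],[0.02,0,0,0,0,0,0],[0.02,0,0,0,0,0,0]]' 20
python3 -m handwheel '[[0.02,0,0,-0.04,0,0,0],[0.02,0,0,-0.05,0,0,0],[0.02,0,0,0,0,0,0]]'
python3 - <<'E'
from h import *
togo([.566,.2521,.12])
E
```

```text
time: 2.78
position: [0.4258, 0.1481, 0.0309]
tool_rot: [0.605, 3.082, 0.001]
ft_force: [-0.3, -0.2, -0.1]
grip_width: 0.52
grip_force: 0.0
time: 3.15
position: [0.4286, 0.1493, 0.1245]
tool_rot: [0.604, 3.077, 0.009]
ft_force: [0.3, -0.4, -0.7]
grip_width: 0.251
grip_force: 0.0
t 3.15 pos [0.4286 0.1493 0.1245] toolx [-0.926  0.378 -0.005] toolz [ 0.007  0.004 -1.   ] F [ 0.3 -0.4 -0.7] w 21.8
goal [0.566, 0.2521, 0.12] -> tool shift mm [-88.3 147.1   5.9]
```

I lifted before the fingers had finished closing; they are slower than I allowed for. I'll reopen and look again.

```bash
python3 -m handwheel '[[0.06,0,0,-0.04,0,0,0],[0.06,0,0,-0.04,0,0,0],[0.06,0,0,0,0,0,0],[0.06,0,0,0,0,0,0]]'
python3 - <<'E'
from h import *
wrist('w2',((.06,.006),(.01,.004)));togo([.4245,.1484,.03])
E
```

```text
time: 3.65
position: [0.425, 0.1478, 0.1994]
tool_rot: [-0.605, -3.081, 0.001]
ft_force: [0.3, -0.5, -0.4]
grip_width: 0.615
grip_force: 0.0
0.06 [422.  46.] 1740 0.3586 0.2659 dia 0.056
0.06 [317. 175.] 744 0.4245 0.1484 dia 0.037
0.06 [191. 237.] 767 0.4393 0.0143 dia 0.048
0.06 [ 61. 269.] 774 0.4163 -0.1189 dia 0.041
0.01 [424.  46.] 147 0.3592 0.2706 dia 0.044
0.01 [381.  58.] 72 0.3561 0.2515 dia 0.046
0.01 [215. 210.] 134 0.4381 0.0171 dia 0.045
0.01 [451. 240.] 1151 0.5654 0.2518 dia 0.052
0.01 [197. 233.] 64 0.4474 -0.0002 dia 0.020
0.01 [ 93. 240.] 209 0.4148 -0.1202 dia 0.046
0.01 [345. 333.] 1368 0.6380 0.0988 dia 0.071
t 3.70 pos [0.4247 0.1477 0.199 ] toolx [-0.926  0.378  0.002] toolz [-0.002 -0.001 -1.   ] F [ 0.2 -0.3 -0.3] w 56.2
goal [0.4245, 0.1484, 0.03] -> tool shift mm [  0.2   0.9 169. ]
```

The tube hasn't moved. I'll try again and wait for full closure before lifting.

```bash
python3 -m handwheel '[[0.058,0,0.001,0.044,0,0,0],[0.058,0,0,0.044,0,0,0],[0.058,0,0,0.044,0,0,0],[0.058,0,0,0.037,0,0,0],[0.058,0,0,0,0,0,0],[0.025,0,0,0,0,0,0],[0.025,0,0,0,0,0,0],[0.025,0,0,0,0,0,0],[0.025,0,0,0,0,0,0],[0.025,0,0,0,0,0,0],[0.025,0,0,0,0,0,0],[0.025,0,0,0,0,0,0]]' 20
```

```text
time: 5.2
position: [0.427, 0.1494, 0.0327]
tool_rot: [0.605, 3.081, 0.002]
ft_force: [-1.1, -1.1, 7.1]
grip_width: 0.417
grip_force: 20.0
```

```bash
python3 -m handwheel '[[0.025,0,0,-0.03,0,0,0],[0.025,0,0,-0.04,0,0,0],[0.025,-0.023,0.0373,0,0,0,0],[0.025,-0.023,0.0373,0,0,0,0],[0.025,-0.023,0.0373,0,0,0,0],[0.025,-0.023,0.0373,0,0,0,0],[0.025,0,0,0,0,0,0],[0.025,0,0,0,0,0,0],[0.025,0,0,0,0,0,0]]'
python3 - <<'E'
from h import *
togo([.566,.2521,.10])
wrist('w3')
E
```

```text
time: 6.32
position: [0.5668, 0.2514, 0.1017]
tool_rot: [-0.606, -3.082, 0.0]
ft_force: [-0.1, -0.5, -0.2]
grip_width: 0.415
grip_force: 20.0
t 6.33 pos [0.5668 0.2514 0.1017] toolx [-0.925  0.379  0.   ] toolz [-0.001 -0.    -1.   ] F [-0.1 -0.5 -0.2] w 36.1
goal [0.566, 0.2521, 0.1] -> tool shift mm [1.  0.3 1.7]
0.01 [317. 183.] 2095 0.5662 0.2524 dia 0.050
```

View pics/w3.png

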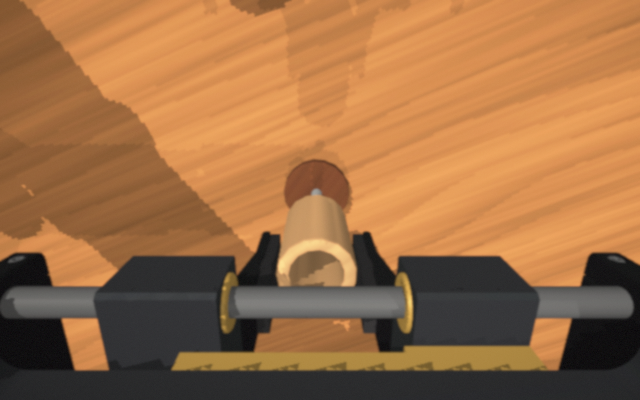

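Tube36 is in the fingers with its rim at (317,263), in line with the stand8 base at (317,183). The base measures (0.566,0.252), where the TCP is. Lowering.

```bash
python3 -m handwheel '[[0.025,0.001,0,0.018,0,0,0],[0.025,0,0,0.018,0,0,0],[0.025,0,0,0.012,0,0,0],[0.025,0,0,0.006,0,0,0],[0.025,0,0,0.002,0,0,0],[0.025,0,0,0,0,0,0],[0.025,0,0,0,0,0,0]]'
python3 -m handwheel '[[0.025,0,0,0.002,0,0,0],[0.025,0,0,0,0,0,0]]'
python3 -m handwheel '[[0.025,0,0,0.001,0,0,0],[0.025,0,0,0,0,0,0]]'
python3 -m handwheel '[[0.025,0,0,0.001,0,0,0],[0.025,0,0,0,0,0,0]]'
```

```text
time: 7.25
position: [0.5671, 0.2529, 0.0462]
tool_rot: [0.605, 3.082, 0.001]
ft_force: [0.2, 0.3, 0.0]
grip_width: 0.417
grip_force: 20.0
time: 7.5
position: [0.5666, 0.2527, 0.0436]
tool_rot: [0.605, 3.083, 0.0]
ft_force: [-0.2, -0.5, -0.5]
grip_width: 0.412
grip_force: 20.0
time: 7.75
position: [0.5668, 0.2527, 0.0429]
tool_rot: [0.605, 3.082, 0.0]
ft_force: [-2.1, -0.5, 2.1]
grip_width: 0.418
grip_force: 20.0
time: 8.0
position: [0.5669, 0.2527, 0.0428]
tool_rot: [0.605, 3.082, 0.001]
ft_force: [-2.3, -1.5, 7.3]
grip_width: 0.414
grip_force: 20.0
```

```bash
python3 -m handwheel '[[0.06,0,0,0,0,0,0],[0.06,0,0,0,0,0,0],[0.06,0,0,0,0,0,0],[0.06,0,0,0,0,0,0],[0.06,0,0,-0.03,0,0,0],[0.066,0,0,-0.05,0,0,0],[0.066,0,0,-0.05,0,0,0],[0.066,0,0,0,0,0,0]]'
python3 - <<'E'
from h import *
wrist('w4',((.07,.005),(.01,.004)))
E
python3 -m handwheel '[[0.066,0.0053,-0.0536,0,0,0,0],[0.066,0.0053,-0.0536,0,0,0,0],[0.066,0.0053,-0.0536,0,0,0,0],[0.066,0.0053,-0.0536,0,0,0,0],[0.066,0.0053,-0.0536,0,0,0,0],[0.066,0,0,0,0,0,0],[0.066,0,0,0,0,0,0]]'
python3 - <<'E'
from h import *
wrist('w5');togo([.4395,.0146,.03])
E
```

```text
time: 9.0
position: [0.5696, 0.2538, 0.1767]
tool_rot: [0.604, 3.076, 0.01]
ft_force: [-0.6, 0.3, 0.4]
grip_width: 0.756
grip_force: 0.0
0.07 [313. 181.] 897 0.5649 0.2539 dia 0.036
0.01 [ 41. 134.] 308 0.4419 0.0196 dia 0.044
0.01 [310. 154.] 583 0.5666 0.2525 dia 0.050
0.01 [198. 262.] 671 0.6258 0.1028 dia 0.053
time: 9.93
position: [0.4404, 0.0152, 0.1707]
tool_rot: [-0.605, -3.082, -0.0]
ft_force: [0.1, 0.4, -0.4]
grip_width: 0.759
grip_force: 0.0
0.06 [313. 186.] 1194 0.4398 0.0131 dia 0.047
0.06 [621. 210.] 508 0.5627 0.2486 dia 0.038
0.06 [146. 228.] 3132 0.4226 -0.1325 dia 0.059
0.06 [ 17. 227.] 631 0.3772 -0.2354 dia 0.047
0.06 [223. 337.] 72 0.5463 -0.1218 dia 0.018
0.04 [314. 158.] 103 0.4309 0.0171 dia 0.041
0.04 [313. 194.] 153 0.4428 0.0117 dia 0.034
0.04 [604. 201.] 378 0.5617 0.2494 dia 0.036
0.04 [ 29. 215.] 625 0.3755 -0.2480 dia 0.061
0.04 [172. 207.] 334 0.4208 -0.1271 dia 0.053
0.04 [  6. 251.] 91 0.3976 -0.2750 dia 0.017
0.01 [314. 151.] 63 0.4276 0.0193 dia 0.035
0.01 [580. 195.] 899 0.5656 0.2503 dia 0.053
0.01 [313. 185.] 85 0.4459 0.0103 dia 0.033
0.01 [ 51. 202.] 399 0.3747 -0.2564 dia 0.065
0.01 [183. 196.] 204 0.4209 -0.1271 dia 0.053
0.01 [  7. 224.] 121 0.3757 -0.2886 dia 0.024
0.01 [295. 337.] 1556 0.6228 -0.0847 dia 0.080
t 9.97 pos [0.4407 0.0157 0.1709] toolx [-0.926  0.377  0.001] toolz [-0.001 -0.    -1.   ] F [-1.1  0.2 -0.8] w 66.0
goal [0.4395, 0.0146, 0.03] -> tool shift mm [  0.6  -1.4 140.9]
```

View pics/w4.png

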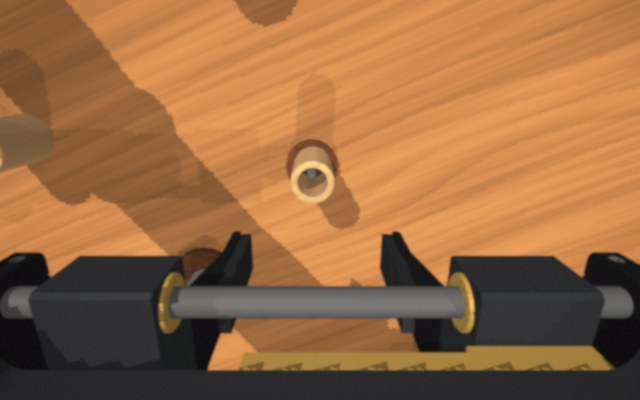

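Tube36 stands upright on stand8, and its spigot shows through the bore at (313,175). Now I'll grasp tube46 at (313,186), measured at (0.4398,0.0131).

```bash
python3 -m handwheel '[[0.066,0,-0.002,0.05,0,0,0],[0.066,0,0,0.05,0,0,0],[0.066,0,0,0.038,0,0,0],[0.066,0,0,0,0,0,0],[0.035,0,0,0,0,0,0],[0.035,0,0,0,0,0,0],[0.035,0,0,0,0,0,0],[0.035,0,0,0,0,0,0],[0.035,0,0,0,0,0,0],[0.035,0,0,0,0,0,0],[0.035,0,0,0,0,0,0]]' 20
python3 -m handwheel '[[0.035,0,0,-0.03,0,0,0],[0.035,0,0,-0.06,0,0,0],[0.035,0,0,-0.01,0,0,0],[0.035,0,0,0,0,0,0]]'
python3 - <<'E'
from h import *
togo([.606,-.2315,.13])
E
```

```text
time: 11.35
position: [0.4413, 0.0131, 0.0349]
tool_rot: [0.605, 3.081, 0.002]
ft_force: [-0.1, 0.1, 7.7]
grip_width: 0.524
grip_force: 20.0
time: 11.85
position: [0.4403, 0.0129, 0.134]
tool_rot: [0.605, 3.081, 0.002]
ft_force: [-0.5, 0.3, -1.2]
grip_width: 0.522
grip_force: 20.0
t 11.85 pos [0.4403 0.0129 0.134 ] toolx [-0.926  0.378 -0.001] toolz [ 0.002  0.001 -1.   ] F [-0.5  0.3 -1.2] w 45.4
goal [0.606, -0.2315, 0.13] -> tool shift mm [-245.8 -163.7    4. ]
```

```bash
python3 -m handwheel '[[0.035,-0.041,-0.0273,0,0,0,0],[0.035,-0.041,-0.0273,0,0,0,0],[0.035,-0.041,-0.0273,0,0,0,0],[0.035,-0.041,-0.0273,0,0,0,0],[0.035,-0.041,-0.0273,0,0,0,0],[0.035,-0.041,-0.0273,0,0,0,0],[0.035,0,0,0,0,0,0],[0.035,0,0,0,0,0,0]]'
python3 - <<'E'
from h import *
wrist('w6');togo([.606,-.2315,.045])
E
```

```text
time: 12.85
position: [0.6044, -0.2312, 0.1313]
tool_rot: [-0.605, -3.079, -0.001]
ft_force: [-1.6, 0.3, -1.6]
grip_width: 0.526
grip_force: 20.0
0.06 [214.  51.] 2970 0.4865 -0.2492 dia 0.066
0.06 [417.  32.] 5622 0.5219 -0.1306 dia 0.056
0.06 [ 29. 193.] 3228 0.5226 -0.4151 dia 0.050
0.04 [196.  37.] 583 0.4850 -0.2514 dia 0.055
0.04 [374.  44.] 148 0.5215 -0.1485 dia 0.041
0.04 [266.  61.] 132 0.4996 -0.2332 dia 0.050
0.04 [508. 148.] 2088 0.6259 -0.0887 dia 0.040
0.04 [ 65. 177.] 561 0.5216 -0.4134 dia 0.045
0.01 [209.  43.] 322 0.4853 -0.2509 dia 0.055
0.01 [368.  48.] 85 0.5216 -0.1484 dia 0.041
0.01 [484. 137.] 4899 0.6266 -0.0877 dia 0.082
0.01 [ 89. 167.] 328 0.5216 -0.4139 dia 0.045
0.01 [311. 172.] 2290 0.6039 -0.2344 dia 0.060
t 12.90 pos [ 0.6048 -0.2304  0.1319] toolx [-0.926  0.378  0.003] toolz [-0.003  0.002 -1.   ] F [-0.1  0.6 -0.8] w 45.3
goal [0.606, -0.2315, 0.045] -> tool shift mm [-1.8 -0.6 86.9]
```

```bash
python3 -m handwheel '[[0.035,-0.001,-0.003,0.02,0,0,0],[0.035,0,0,0.03,0,0,0],[0.035,0,0,0.02,0,0,0],[0.035,0,0,0.01,0,0,0],[0.035,0,0,0.005,0,0,0],[0.035,0,0,0.001,0,0,0],[0.035,0,0,0,0,0,0],[0.035,0,0,0,0,0,0]]'
python3 -m handwheel '[[0.035,0,0,0.002,0,0,0],[0.035,0,0,0,0,0,0]]'
python3 -m handwheel '[[0.035,0,0,0.001,0,0,0],[0.035,0,0,0,0,0,0]]'
python3 -m handwheel '[[0.035,0,0,0.001,0,0,0],[0.035,0,0,0,0,0,0]]'
```

```text
time: 13.9
position: [0.6061, -0.2352, 0.0482]
tool_rot: [0.605, 3.082, 0.0]
ft_force: [0.0, 0.6, -0.9]
grip_width: 0.523
grip_force: 20.0
time: 14.15
position: [0.6056, -0.2349, 0.0455]
tool_rot: [-0.605, -3.083, -0.0]
ft_force: [0.6, 0.4, -1.1]
grip_width: 0.521
grip_force: 20.0
time: 14.4
position: [0.6057, -0.2351, 0.0451]
tool_rot: [0.605, 3.082, 0.0]
ft_force: [-1.6, 1.1, 4.4]
grip_width: 0.526
grip_force: 20.0
time: 14.65
position: [0.6058, -0.2351, 0.045]
tool_rot: [0.605, 3.082, 0.001]
ft_force: [-3.8, 1.4, 9.3]
grip_width: 0.518
grip_force: 20.0
```

```bash
python3 -m handwheel '[[0.07,0,0,0,0,0,0],[0.07,0,0,0,0,0,0],[0.07,0,0,0,0,0,0],[0.07,0,0,0,0,0,0],[0.076,0,0,-0.03,0,0,0],[0.076,0,0,-0.05,0,0,0],[0.076,0,0,-0.05,0,0,0],[0.076,0,0,0,0,0,0]]'
python3 - <<'E'
from h import *
wrist('w7',((.07,.005),(.01,.004)))
E
python3 -m handwheel '[[0.076,0.0417,0.0371,0,0,0,0],[0.076,0.0417,0.0371,0,0,0,0],[0.076,0.0417,0.0371,0,0,0,0],[0.076,0.0417,0.0371,0,0,0,0],[0.076,0.0417,0.0371,0,0,0,0],[0.076,0.0417,0.0371,0,0,0,0],[0.076,0.0417,0.0371,0,0,0,0],[0.076,0.0417,0.0371,0,0,0,0],[0.076,0.0417,0.0371,0,0,0,0],[0.076,0.0417,0.0371,0,0,0,0],[0.076,0,0,0,0,0,0],[0.076,0,0,0,0,0,0]]'
python3 - <<'E'
from h import *
wrist('w8',((.06,.006),));togo([.359,.266,.033])
E
```

```text
time: 15.65
position: [0.6081, -0.2366, 0.1785]
tool_rot: [0.604, 3.074, -0.001]
ft_force: [0.5, -0.2, 0.1]
grip_width: 0.872
grip_force: 0.0
0.07 [317. 180.] 1207 0.6047 -0.2337 dia 0.047
0.01 [228.  35.] 215 0.4852 -0.2509 dia 0.054
0.01 [638.  70.] 91 0.6348 0.0634 dia 0.027
0.01 [467. 122.] 3848 0.6268 -0.0876 dia 0.082
0.01 [122. 148.] 220 0.5215 -0.4123 dia 0.045
0.01 [314. 147.] 788 0.6041 -0.2342 dia 0.060
0.01 [318. 172.] 189 0.6115 -0.2369 dia 0.032
0.01 [626. 243.] 757 0.8114 0.0319 dia 0.053
0.01 [361. 335.] 335 0.8140 -0.2649 dia 0.120
time: 17.2
position: [0.3595, 0.2651, 0.1723]
tool_rot: [-0.605, -3.082, 0.004]
ft_force: [0.3, -1.0, 0.2]
grip_width: 0.877
grip_force: 0.0
0.06 [318. 182.] 1507 0.3579 0.2672 dia 0.057
t 17.25 pos [0.36   0.2647 0.1726] toolx [-0.925  0.379  0.   ] toolz [-0.001 -0.002 -1.   ] F [-0.7 -0.8 -0.3] w 76.2
goal [0.359, 0.266, 0.033] -> tool shift mm [  1.4   1.1 139.6]
```

View pics/w7.png

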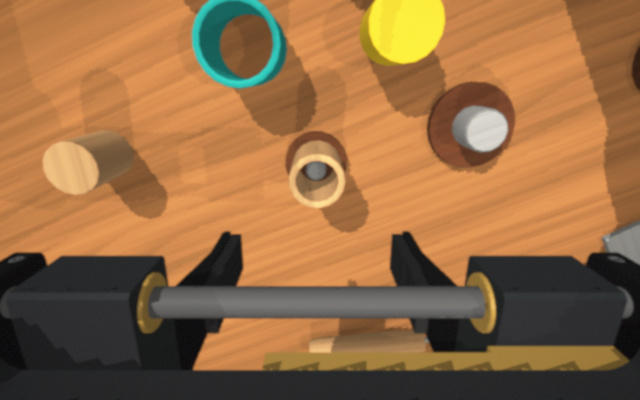

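Tube46 stands on stand18, its spigot visible in the bore at (317,172). Blank46 at (72,167) is untouched. Next I'll grasp tube56.

```bash
python3 -m handwheel '[[0.076,0.002,0.001,0.05,0,0,0],[0.076,0,0,0.05,0,0,0],[0.076,0,0,0.039,0,0,0],[0.076,0,0,0,0,0,0],[0.045,0,0,0,0,0,0],[0.045,0,0,0,0,0,0],[0.045,0,0,0,0,0,0],[0.045,0,0,0,0,0,0],[0.045,0,0,0,0,0,0],[0.045,0,0,0,0,0,0],[0.045,0,0,0,0,0,0]]' 20
python3 -m handwheel '[[0.045,0,0,-0.03,0,0,0],[0.045,0,0,-0.06,0,0,0],[0.045,0,0,-0.01,0,0,0],[0.045,0,0,0,0,0,0]]'
python3 - <<'E'
from h import *
togo([.638,.099,.13])
E
```

```text
time: 18.62
position: [0.3593, 0.2684, 0.036]
tool_rot: [0.605, 3.081, 0.003]
ft_force: [0.5, -1.0, 6.5]
grip_width: 0.635
grip_force: 20.0
time: 19.12
position: [0.3586, 0.2682, 0.1352]
tool_rot: [0.605, 3.082, 0.003]
ft_force: [-0.8, -0.8, -1.2]
grip_width: 0.636
grip_force: 20.0
t 19.12 pos [0.3586 0.2682 0.1352] toolx [-0.926  0.378 -0.001] toolz [ 0.001  0.002 -1.   ] F [-0.8 -0.8 -1.2] w 55.3
goal [0.638, 0.099, 0.13] -> tool shift mm [-322.6  -51.1    5.2]
```

```bash
python3 -m handwheel '[[0.045,-0.0461,-0.0073,0,0,0,0],[0.045,-0.0461,-0.0073,0,0,0,0],[0.045,-0.0461,-0.0073,0,0,0,0],[0.045,-0.0461,-0.0073,0,0,0,0],[0.045,-0.0461,-0.0073,0,0,0,0],[0.045,-0.0461,-0.0073,0,0,0,0],[0.045,-0.0461,-0.0073,0,0,0,0],[0.045,0,0,0,0,0,0],[0.045,0,0,0,0,0,0]]'
python3 - <<'E'
from h import *
wrist('w9',((.01,.004),));togo([.638,.099,.046])
E
```

```text
time: 20.25
position: [0.6362, 0.0987, 0.1323]
tool_rot: [-0.605, -3.079, 0.002]
ft_force: [-0.1, 0.7, -0.5]
grip_width: 0.636
grip_force: 20.0
0.01 [457.  36.] 1274 0.5677 0.2500 dia 0.050
0.01 [ 33. 152.] 498 0.5229 -0.1247 dia 0.055
0.01 [317. 167.] 2448 0.6386 0.0986 dia 0.070
0.01 [123. 229.] 2697 0.6250 -0.0847 dia 0.082
0.01 [326. 347.] 329 0.8014 0.0377 dia 0.044
t 20.30 pos [0.6362 0.0995 0.1329] toolx [-0.926  0.377  0.003] toolz [-0.003  0.    -1.   ] F [-0.5 -0.1 -0.2] w 55.4
goal [0.638, 0.099, 0.046] -> tool shift mm [-2.2  0.3 86.9]
```

```bash
python3 -m handwheel '[[0.045,-0.002,0,0.02,0,0,0],[0.045,0,0,0.03,0,0,0],[0.045,0,0,0.02,0,0,0],[0.045,0,0,0.01,0,0,0],[0.045,0,0,0.005,0,0,0],[0.045,0,0,0.001,0,0,0],[0.045,0,0,0,0,0,0],[0.045,0,0,0,0,0,0]]'
python3 -m handwheel '[[0.045,0,0,0.002,0,0,0],[0.045,0,0,0,0,0,0]]'
python3 -m handwheel '[[0.045,0,0,0.001,0,0,0],[0.045,0,0,0,0,0,0]]'
python3 -m handwheel '[[0.045,0,0,0.001,0,0,0],[0.045,0,0,0,0,0,0]]'
```

```text
time: 21.3
position: [0.6402, 0.0978, 0.0493]
tool_rot: [0.605, 3.082, 0.001]
ft_force: [-0.1, -0.1, -0.5]
grip_width: 0.636
grip_force: 20.0
time: 21.55
position: [0.6396, 0.0978, 0.0465]
tool_rot: [-0.605, -3.083, -0.0]
ft_force: [-0.0, 0.2, -0.7]
grip_width: 0.636
grip_force: 20.0
time: 21.8
position: [0.6398, 0.0977, 0.0462]
tool_rot: [0.605, 3.083, 0.0]
ft_force: [-2.1, -0.3, 4.4]
grip_width: 0.636
grip_force: 20.0
time: 22.05
position: [0.6397, 0.0977, 0.0461]
tool_rot: [-0.605, -3.083, -0.001]
ft_force: [-3.9, 0.1, 8.7]
grip_width: 0.632
grip_force: 20.0
```

```bash
python3 -m handwheel '[[0.08,0,0,0,0,0,0],[0.08,0,0,0,0,0,0],[0.08,0,0,0,0,0,0],[0.08,0,0,0,0,0,0],[0.087,0,0,-0.03,0,0,0],[0.087,0,0,-0.05,0,0,0],[0.087,0,0,-0.05,0,0,0],[0.087,0,0,0,0,0,0]]'
python3 - <<'E'
from h import *
wrist('w10',((.07,.005),(.01,.004)))
E
python3 -m handwheel '[[0.087,0.0136,-0.0534,0,0,0,0],[0.087,0.0136,-0.0534,0,0,0,0],[0.087,0.0136,-0.0534,0,0,0,0],[0.087,0.0136,-0.0534,0,0,0,0],[0.087,0.0136,-0.0534,0,0,0,0],[0.087,0.0136,-0.0534,0,0,0,0],[0.087,0.0136,-0.0534,0,0,0,0],[0.087,0.0136,-0.0534,0,0,0,0],[0.087,0,0,0,0,0,0],[0.087,0,0,0,0,0,0]]'
python3 - <<'E'
from h import *
wrist('w11',((.06,.006),));togo([.376,-.256,.033])
E
```

```text
time: 23.05
position: [0.6427, 0.0977, 0.1798]
tool_rot: [0.604, 3.074, 0.006]
ft_force: [-0.2, -0.4, 0.4]
grip_width: 0.997
grip_force: 0.0
0.07 [477.  18.] 861 0.5660 0.2518 dia 0.038
0.07 [314. 180.] 1502 0.6392 0.0984 dia 0.056
0.01 [435.  32.] 954 0.5675 0.2509 dia 0.050
0.01 [ 2. 46.] 181 0.4385 -0.1138 dia 0.032
0.01 [ 65. 134.] 317 0.5232 -0.1233 dia 0.055
0.01 [313. 143.] 886 0.6389 0.0986 dia 0.070
0.01 [315. 172.] 281 0.6443 0.0965 dia 0.043
0.01 [147. 213.] 2875 0.6267 -0.0852 dia 0.082
0.01 [ 19. 237.] 493 0.5964 -0.2124 dia 0.043
0.01 [329. 328.] 830 0.8178 0.0497 dia 0.075
time: 24.35
position: [0.3772, -0.2556, 0.1736]
tool_rot: [-0.605, -3.081, -0.001]
ft_force: [0.4, -0.1, -0.1]
grip_width: 0.997
grip_force: 0.0
0.06 [307. 183.] 1792 0.3738 -0.2616 dia 0.066
0.06 [473. 179.] 3608 0.4218 -0.1353 dia 0.058
0.06 [494. 262.] 620 0.5134 -0.1320 dia 0.054
0.06 [366. 267.] 762 0.4810 -0.2484 dia 0.064
0.06 [219. 362.] 681 0.5142 -0.4139 dia 0.046
t 24.40 pos [ 0.3777 -0.2553  0.1738] toolx [-0.926  0.376  0.001] toolz [-0.001  0.001 -1.   ] F [ 0.  -0.3 -0.3] w 86.9
goal [0.376, -0.256, 0.033] -> tool shift mm [  1.1  -1.3 140.8]
```

View pics/w10.png

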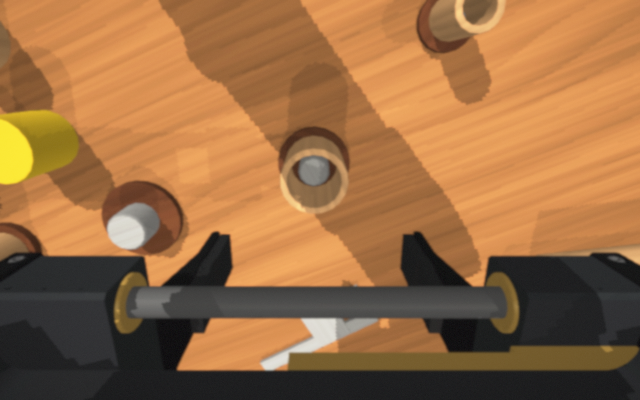

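View pics/w11.png

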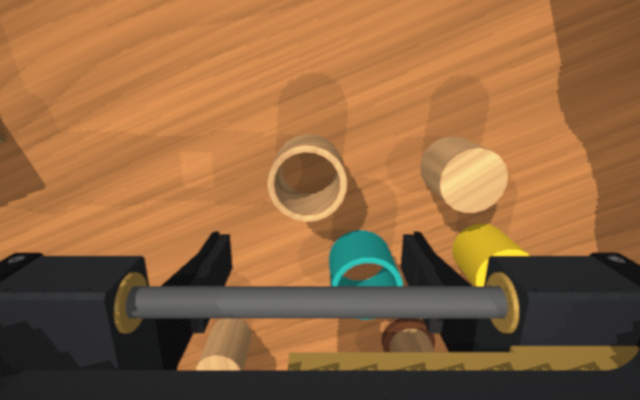

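Tube56 sits on stand28, its spigot at (314,170) inside the rim. Tube66 is at (307,183), with turquoise at (366,270) and blank56 at (473,179), both clear of the fingers. Now I'll grasp tube66.

```bash
python3 -m handwheel '[[0.087,0.001,-0.007,0.05,0,0,0],[0.087,0,0,0.045,0,0,0],[0.087,0,0,0.03,0,0,0],[0.087,0,0,0.014,0,0,0],[0.087,0,0,0,0,0,0],[0.055,0,0,0,0,0,0],[0.055,0,0,0,0,0,0],[0.055,0,0,0,0,0,0],[0.055,0,0,0,0,0,0],[0.055,0,0,0,0,0,0],[0.055,0,0,0,0,0,0],[0.055,0,0,0,0,0,0]]' 20
python3 -m handwheel '[[0.055,0,0,-0.03,0,0,0],[0.055,0,0,-0.06,0,0,0],[0.055,0,0,-0.02,0,0,0],[0.055,0,0,0,0,0,0]]'
python3 - <<'E'
from h import *
togo([.628,-.086,.14])
E
```

```text
time: 25.9
position: [0.3746, -0.2629, 0.0363]
tool_rot: [0.605, 3.081, 0.001]
ft_force: [0.3, 2.2, 6.1]
grip_width: 0.758
grip_force: 20.0
time: 26.4
position: [0.3749, -0.263, 0.1467]
tool_rot: [0.604, 3.079, 0.001]
ft_force: [0.1, -0.4, -1.1]
grip_width: 0.757
grip_force: 20.0
t 26.40 pos [ 0.3749 -0.263   0.1467] toolx [-0.926  0.378 -0.004] toolz [ 0.004  0.    -1.   ] F [ 0.1 -0.4 -1.1] w 65.9
goal [0.628, -0.086, 0.14] -> tool shift mm [-167.4  259.6    7.7]
```

```bash
python3 -m handwheel '[[0.055,-0.0279,0.0433,0,0,0,0],[0.055,-0.0279,0.0433,0,0,0,0],[0.055,-0.0279,0.0433,0,0,0,0],[0.055,-0.0279,0.0433,0,0,0,0],[0.055,-0.0279,0.0433,0,0,0,0],[0.055,-0.0279,0.0433,0,0,0,0],[0.055,0,0,0,0,0,0],[0.055,0,0,0,0,0,0]]'
python3 - <<'E'
from h import *
wrist('w12',((.01,.004),));togo([.628,-.086,.046])
E
```

```text
time: 27.4
position: [0.6256, -0.0864, 0.1433]
tool_rot: [-0.606, -3.079, 0.003]
ft_force: [-0.1, -0.9, 0.0]
grip_width: 0.758
grip_force: 20.0
0.01 [248.  81.] 97 0.5270 -0.1147 dia 0.046
0.01 [98. 95.] 440 0.4883 -0.2437 dia 0.064
0.01 [509. 106.] 1589 0.6388 0.0968 dia 0.071
0.01 [ 38. 101.] 415 0.4803 -0.2670 dia 0.045
0.01 [316. 158.] 2623 0.6263 -0.0862 dia 0.080
0.01 [165. 206.] 1036 0.6041 -0.2329 dia 0.060
0.01 [317. 219.] 157 0.6604 -0.1002 dia 0.030
t 27.45 pos [ 0.6254 -0.087   0.144 ] toolx [-0.925  0.38   0.002] toolz [-0.003 -0.001 -1.   ] F [-0.1 -0.5 -0.5] w 66.0
goal [0.628, -0.086, 0.046] -> tool shift mm [-2.2  2.1 98. ]
```

```bash
python3 -m handwheel '[[0.055,0,0.001,0.03,0,0,0],[0.055,0,0,0.03,0,0,0],[0.055,0,0,0.02,0,0,0],[0.055,0,0,0.01,0,0,0],[0.055,0,0,0.005,0,0,0],[0.055,0,0,0.001,0,0,0],[0.055,0,0,0,0,0,0],[0.055,0,0,0,0,0,0]]'
python3 -m handwheel '[[0.055,0,0,0.002,0,0,0],[0.055,0,0,0,0,0,0]]'
python3 -m handwheel '[[0.055,0,0,0.001,0,0,0],[0.055,0,0,0,0,0,0]]'
python3 -m handwheel '[[0.055,0,0,0.001,0,0,0],[0.055,0,0,0,0,0,0]]'
```

```text
time: 28.45
position: [0.6279, -0.0846, 0.0502]
tool_rot: [0.605, 3.082, 0.001]
ft_force: [-0.2, -0.3, 0.6]
grip_width: 0.76
grip_force: 20.0
time: 28.7
position: [0.6273, -0.0845, 0.0475]
tool_rot: [-0.605, -3.083, -0.0]
ft_force: [-0.0, 0.1, 0.3]
grip_width: 0.755
grip_force: 20.0
time: 28.95
position: [0.6274, -0.0846, 0.0465]
tool_rot: [0.605, 3.083, 0.0]
ft_force: [0.7, 0.6, -0.9]
grip_width: 0.76
grip_force: 20.0
time: 29.2
position: [0.6274, -0.0846, 0.0464]
tool_rot: [-0.605, -3.083, -0.001]
ft_force: [-2.9, 1.2, 4.9]
grip_width: 0.764
grip_force: 20.0
```

Contact came at 0.0464, matching the 0.0363 grasp height plus the 10 mm base. I'll release, clear away and check.

```bash
python3 -m handwheel '[[0.087,0,0,0,0,0,0],[0.087,0,0,0,0,0,0],[0.087,0,0,0,0,0,0],[0.087,0,0,0,0,0,0],[0.087,0,0,-0.02,0,0,0],[0.087,0,0,-0.04,0,0,0],[0.087,0,0,-0.05,0,0,0],[0.087,0,0,-0.05,0,0,0],[0.087,0,0,0,0,0,0],[0.087,0,0,0,0,0,0]]'
python3 - <<'E'
from h import *
wrist('w13',((.07,.005),(.06,.004)));togo([.628,-.086,.2])
im,d=ctrl.get_image('side');cv2.imwrite('pics/side1.png',im)
E
```

```text
time: 30.45
position: [0.6274, -0.0846, 0.2062]
tool_rot: [0.605, 3.082, 0.001]
ft_force: [-0.7, -0.4, -1.5]
grip_width: 1.001
grip_force: 0.0
0.07 [524. 109.] 1697 0.6389 0.0970 dia 0.058
0.07 [316. 175.] 1525 0.6267 -0.0833 dia 0.066
0.07 [156. 214.] 1028 0.6049 -0.2322 dia 0.048
0.06 [218.  80.] 3603 0.5222 -0.1290 dia 0.056
0.06 [73. 95.] 1908 0.4869 -0.2483 dia 0.068
0.06 [493. 104.] 271 0.6357 0.0914 dia 0.053
0.06 [537. 112.] 335 0.6419 0.1014 dia 0.044
0.06 [316. 142.] 79 0.6085 -0.0769 dia 0.053
0.06 [315. 194.] 189 0.6302 -0.0848 dia 0.054
0.06 [173. 199.] 200 0.6038 -0.2293 dia 0.044
0.06 [149. 220.] 194 0.6064 -0.2374 dia 0.034
t 30.50 pos [ 0.6269 -0.0844  0.2051] toolx [-0.926  0.378  0.001] toolz [-0.001  0.    -1.   ] F [-0.1  0.1  0. ] w 87.0
goal [0.628, -0.086, 0.2] -> tool shift mm [-1.7 -1.1  5.1]
```

View pics/w13.png

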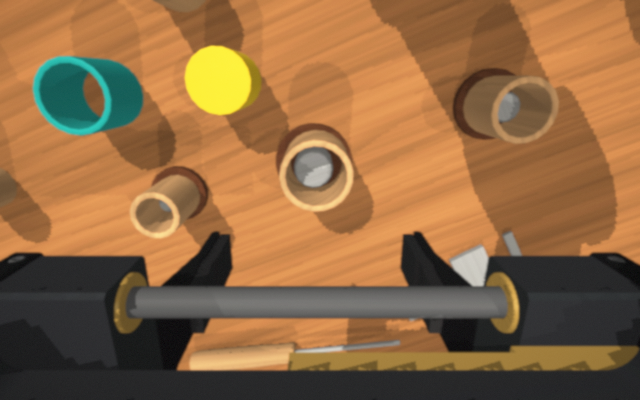

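View pics/side1.png

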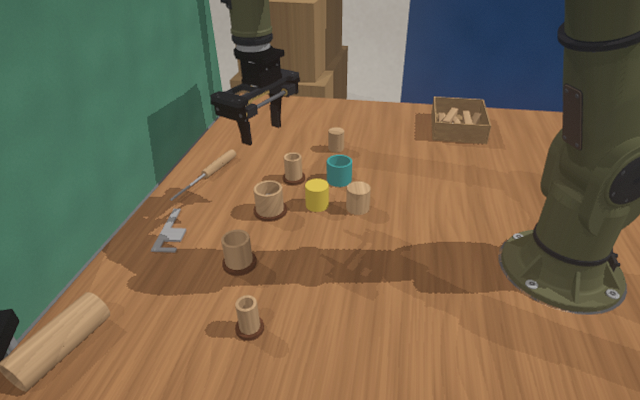

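All four tubes stand upright on their stands: side view (248,316), (293,168), (237,251) and (269,199), with rims at z=70 mm. The blanks at (336,140) and (358,198) and both decoys haven't moved, and the gripper is clear.

```bash
python3 -c "
from bench import ctrl
print(ctrl.close_job())"
```

```text
the job is handed in; nothing more can be done
None
```

All four tubes stand upright and flat on the bases of their matching stands, placed narrowest to widest; the blanks and decoys were left where they were, and the job was handed in at about 30.5 s.

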